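# Bolt down the sprung lid of the snack dispenser

### The arm

A 6-joint arm with a two-finger parallel gripper is mounted at the origin on the work surface. World frame = base frame: x ahead of the robot, y to its left, z up, the work surface at z = 0. Lengths are in m, angles in rad, forces in N, time in s.
With the tool pointing down it reaches from about 0.375 to 0.975 m from the base axis. Payload 3.8 kg.
Tool frame: the origin (TCP) lies at the very end of the fingers, on their centre line; the grasp point (between the pads) lies 19 mm behind it; z points along the fingers, y is the line along which they close (so a half turn about z gives the same grasp; the last joint's range is limited). The gripper opens to 85 mm and grips with 20 to 120 N. Pads are 22 mm wide; open, the fingers measure 114 mm over their backs; the gripper's body (76 mm by 85 mm) begins 54 mm behind the grasp point. The pads swing forward as they close: fully open they stand 13 mm farther back than shut.
Start: joints at [-1.275, 0.264, 1.604, -0, 1.274, -0.037], TCP at [0.221, -0.638, 0.231] pointing down, gripper open.
Joint ranges: [-2.63, 2.63], [-0.94, 2.18], [0.31, 2.57], [-1.31, 4.45], [0, 2.66], [-2.55, 2.55]. Speed limits (rad/s): [2.57, 2.57, 3.14, 3.14, 3.14, 3.14].

### API

Orientations are given as a rotation vector (axis times angle).
In Python, from workcell import read_state, read_camera, calibration, finish_job gives the robot as it stands.
- The arm moves only by the tool step_arm, never from a script. Its argument "commands" is a list of rows, each an object of numbers: "fingers": the gripper's target within -1 to 1 (shut at 1, half-way at 0, fully open at -1); "dx", "dy", "dz": the shift along the tool's x, y, z in m; "roll": the turn about the tool's z in degrees. In form: [{"fingers": .., "dx": .., "dy": .., "dz": .., "roll": ..}, ...]. A call has 1 to 8 rows; each row is the pose to reach, as a shift and turn from the pose commanded when the call began, along the tool's axes at that moment; what a row does not reach only later rows make up. A row lasts 1/8 s, in which the tool goes at most 62.5 mm and 10.7 degrees, less where a joint would pass 70% of its speed; a pose out of reach is approached as far as the arm can. A call with a gripper value outside its range is refused whole. The fingers move at their own pace and stop on an object; "squeeze" is the grip in N (left out, the last holds). Time passes only in rows, so rows that repeat a pose let the fingers close. It gives the time, the measured TCP pose, the force, the opening and the grip force at its end, in the units of the state.
- read_state(): the state, without advancing time (a new reading comes with each control period).
- read_camera(name): name is "scene" or "top"; returns (picture, depth): 480x640x3 uint8, blue, green, red; 480x640 float32, m along the optical axis (not along the pixel's ray), 0 where there is no reading.
- calibration(name): a dict with "intrinsics" (3x3 intrinsics, pixels), "k1" (the pictures are not rectified: a ray, as slopes to the right and down, at radius r is drawn at 1 + k1 r^2 times it, then the intrinsics apply), "world_to_cam" (4x4, takes a point from world to camera coordinates). Camera axes: x right, y up, looking along -z (the intrinsics and any distortion apply to the point x, -y, -z); pixel columns grow to the right and rows downward; lengths in m; the calibration is good to about 2 mm. A picture is of the moment at which its call begins. calibration takes no time and is no camera call.
- finish_job(): hands the job in; it is judged then, once.
The state is a dict: "time": time; "q": joint angles; "joint_vel": joint speeds; "joint_torque": joint torques, N m; "tool_pos": TCP position; "tcp_rot": TCP orientation; "wrist_force": force on the tool from outside, world axes, zero at the start; "torque": the same for the moment, N m; "width": opening from 0.0 (shut) to 1.0 (fully open); "grip_force": force on a finger pad.
Only numpy, scipy, OpenCV 4.12 (cv2) and the standard library are available. Lean on these libraries where they do the work, as an engineer would, in place of code of your own. Each camera call takes 0.05 s, during which the arm holds its last target. There are 200 camera calls.

### The job

Lock the snack dispenser: press its sprung lid down shut and, while it is down, slide the bolt on top of it across into the keeper until the tip bears firmly on the keeper's end plate (a push of about 8 N that lasts about half a second). Then let go, leaving the bolt fully home and the lid held shut. Be gentle: never crush the lid on its rim, nor drive the bolt against the keeper or its end plate with more than about 20 N, and leave the other things on the counter where they are.

Things in the scene. Friction and masses are not known exactly. Their poses are not given: they have to be found in the camera images.
- dispenser: Fixed tall cylindrical snack dispenser: steel foot 160 mm across, clear drum, black turning knob at its left side, outlet chute low in front; 240 mm high to its rim. Origin: centre of its underside. Its -x axis points to its front (keeper side), +x to the lid's hinge, +y to its left, z up.
- rim: Fixed steel collar ring at the drum's mouth, 150 mm across, on whose front the shut lid rests. Origin: centre of the ring's top face, 240 mm above the counter; axes as the dispenser's.
- lid (a joint): Hinge angle of the round steel lid (150 mm across, 8 mm thick): 0 = shut on the rim, grows as its front rises. Hinge axis: along the dispenser's y, 78 mm behind (+x of) the drum's axis, at rim height. A spring holds it up at its stop, 0.14 rad, and lifts it again unless held or bolted. Holding it shut by the bolt's tab takes 7 to 13 N; once on the rim it is rigid.
- bolt (a joint): Travel (m) of the steel bolt that slides front to back on top of the lid: 0 = drawn back, grows towards the front, into the keeper. Friction about 2 N, plus rubbing in the keeper; it stays where left. With the lid shut and travel 0 the tip lies 72 mm in front of the drum's axis. Home (tip on the end plate) lies between 0.029 and 0.035, as the keeper happens to be screwed on.
- tab (a point): Centre of the top face of the bolt's upright thumb tab: 16 mm along the bolt, 12 mm across, rising 36 mm above the bar. It is 52 mm behind the tip and 55 mm above the lid's underside. Grip it across the 12 mm from above, fingertips above the two staples that guide the bar (24 mm above the lid's underside). Tab and bolt tilt with the lid; axes as the dispenser's when shut.
- tip (a point): Centre of the bolt's tip face. The bar is 107 mm long, 12 mm wide and 8 mm thick, its axis 15 mm above the lid's underside.
- keeper: Fixed dark steel sleeve in front of the lid, mouth towards it: 18 mm deep, inside 18 mm wide, 12 mm high, 4 mm roof. Origin: middle of its closed end's inner face, 104 (+-3) mm in front of the drum's axis, 15 (+-0.8) mm above the rim; +x towards the mouth. The bolt enters only with the lid within 0.007 to 0.016 rad of shut, else strikes the roof; let go, it rises against the roof.
- end_plate: The rigid steel plate that closes the keeper's front end, 30 mm wide, 24 mm high; the bolt is home when its tip bears on it. Origin: as the keeper's.
- mug: Bystander: white ceramic mug, 82 mm across, 95 mm high, handle at its +y. Origin: centre of its underside.
- cup: Bystander: clear polycarbonate cup, 76 mm across, 110 mm high. Origin: centre of its underside.
- silicone_lid: Bystander: round silicone lid lying on the counter, 104 mm across, 26 mm high with its knob. Origin: centre of its underside.

How it is judged:
On the way, in this order (a step that is already met when the one before it is completed fails the run):
1. the lid is pressed down shut with the bolt's tip still outside the keeper (value of joint lid below 0.02 rad and x of tip in the frame of keeper above 0.016 m), for 0.05 s.
2. the bolt's tip, inside the keeper, bears on the end plate with at least 3 N (contact force between bolt and end_plate above 3 N and x of tip in the frame of keeper below 0.002 m and z of tip in the frame of keeper below 0.004 m), for 0.2 s.
At the end, for the whole second after the job is handed in: The bolt's tip is inside the keeper, within 2 mm of its end plate; the lid is held within 0.03 rad of shut; lid and bolt are at rest and released (x of tip in the frame of keeper below 0.002 m and z of tip in the frame of keeper below 0.004 m and value of joint lid below 0.03 rad and angular speed of lid below 0.05 rad/s and linear speed of bolt below 0.01 m/s); the robot touches nothing.
It fails at once if the bolt pushes on the end plate with more than 22 N (contact force between bolt and end_plate above 22 N).
It fails at once if the bolt strikes or presses the keeper with more than 25 N in all (contact force between bolt and keeper above 25 N).
It fails at once if the lid is crushed on its rim with more than 22 N (contact force between lid and rim above 22 N).
It fails at once if the mug, the cup or the silicone lid is moved more than 20 mm (distance of any of mug, cup, silicone_lid from where it was at the start of the episode above 0.02 m).
It also fails if it takes over 66 s, if anything falls off the work surface, if the arm or the gripper's body presses on something with over 40 N, if the wrist force passes 120 N, or if a joint passes its speed limit or range.

## Working session

There is one attempt and no reset: what is moved stays moved. The work goes in short steps, Python scripts to look and compute and a tool call to move; the robot and the scene stay as the last step left them, time stands still between calls to the robot, and variables do not carry over. Pictures are saved under pics/ and viewed, at most 10 in all, crops included, and the job is handed in when it is done.

Besides the shell and the picture viewer there is one more tool, called after ">>>" as name(argument=value, ...) on one line, values as JSON. step_arm: Moves the arm, as the interface text tells. Its arguments: {"type":"object","properties":{"commands":{"type":"array","items":{"type":"object","properties":{"fingers":{"type":"number"},"dx":{"type":"number"},"dy":{"type":"number"},"dz":{"type":"number"},"roll":{"type":"number"}}}},"squeeze":{"type":"number"}},"required":["commands"]}

```bash
mkdir -p pics
cat > h.py <<'E'
import numpy as np, cv2
from workcell import *
def pt(cal,d,u,v,z=None):
    K=np.array(cal["intrinsics"]);k1=cal["k1"];T=np.linalg.inv(np.array(cal["world_to_cam"]))
    a=np.array([(u-K[0,2])/K[0,0],(v-K[1,2])/K[1,1]]);s=a.copy()
    for _ in range(20): s=a/(1+k1*(s@s))
    ray=T[:3,:3]@np.array([s[0],-s[1],-1]);o=T[:3,3]
    t=(z-o[2])/ray[2] if z is not None else d
    return o+t*ray
E
python3 - <<'E'
from h import *
for n in("scene","top"):
    p,d=read_camera(n);cv2.imwrite(f"pics/{n}0.png",p);np.save(n+"0.npy",d)
    c=calibration(n);print(n,c["k1"],np.round(c["intrinsics"],1).tolist(),np.round(np.linalg.inv(c["world_to_cam"]),3).tolist())
s=read_state();print(s)
E
```

```text
scene -0.12760368990774537 [[503.8, 0.0, 325.0], [0.0, 503.8, 242.1], [0.0, 0.0, 1.0]] [[-0.7, -0.595, 0.395, 0.946], [0.714, -0.595, 0.369, 0.396], [0.015, 0.54, 0.841, 1.073], [0.0, 0.0, 0.0, 1.0]]
top 0.05928036812699534 [[595.2, 0.0, 320.4], [0.0, 595.2, 243.1], [0.0, 0.0, 1.0]] [[0.027, 0.982, -0.186, 0.288], [-0.999, 0.032, 0.022, 0.017], [0.027, 0.186, 0.982, 1.411], [0.0, 0.0, 0.0, 1.0]]
{'time': 0.1, 'q': array([-1.27489749e+00,  2.64672464e-01,  1.60523521e+00, -1.30676061e-05,
        1.27367840e+00, -3.69107960e-02]), 'joint_vel': array([-0.00088863, -0.00305046, -0.00123329, -0.00011058, -0.00034108,
        0.00026484]), 'joint_torque': array([ 8.33179838e-04, -5.16708255e+01, -3.68588769e+01,  1.10114927e-04,
        6.33924210e-03, -3.09178517e-05]), 'tool_pos': array([ 0.22031986, -0.6373435 ,  0.23009132]), 'tcp_rot': array([-3.09624783e+00, -5.20045612e-01,  4.23537619e-04]), 'wrist_force': array([0.30456754, 0.08907518, 0.08328786]), 'torque': array([0.06496914, 0.02171056, 0.02528123]), 'grip_force': 0.0, 'width': 0.9996603984609275}
```

View pics/scene0.png

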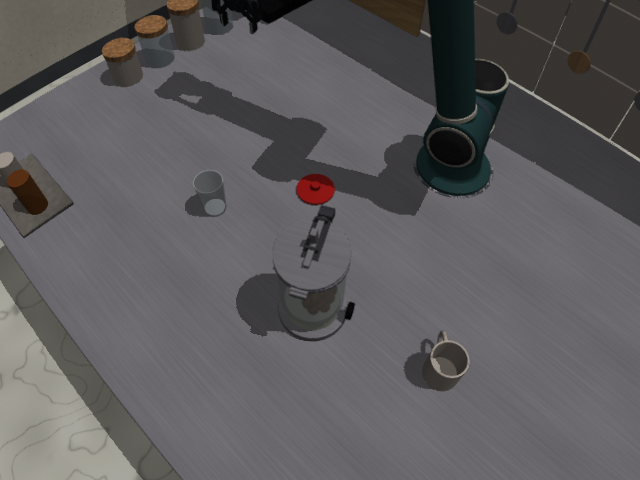

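View pics/top0.png

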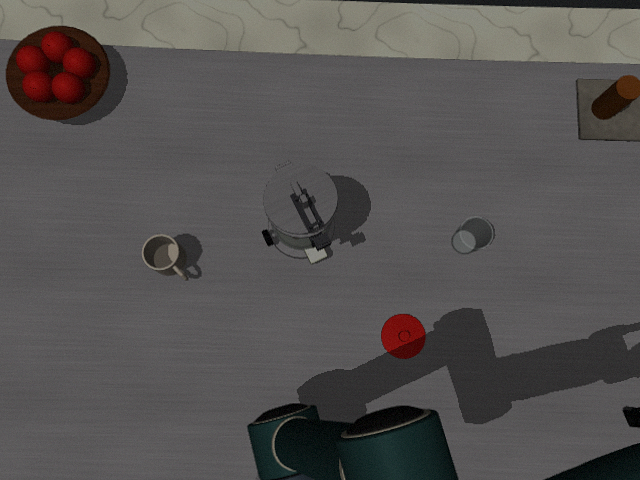

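The dispenser lid is centred near (312,255) in scene and (300,197) in top. The keeper is at about (327,213) in scene and (320,241) in top. The mug, cup and red lid stand clear. Next I'll enlarge the bolt area.

Run:
```python
from h import *
a=cv2.imread("pics/scene0.png")[195:285,260:370];b=cv2.imread("pics/top0.png")[150:270,250:350]
A=cv2.resize(a,None,fx=5,fy=5,interpolation=2);B=cv2.resize(b,None,fx=5,fy=5,interpolation=2)
A=cv2.convertScaleAbs(A,alpha=1.5);B=cv2.convertScaleAbs(B,alpha=1.8)
cv2.imwrite("pics/a.png",A);cv2.imwrite("pics/b.png",B)
```

```text
(no output)
```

View pics/a.png

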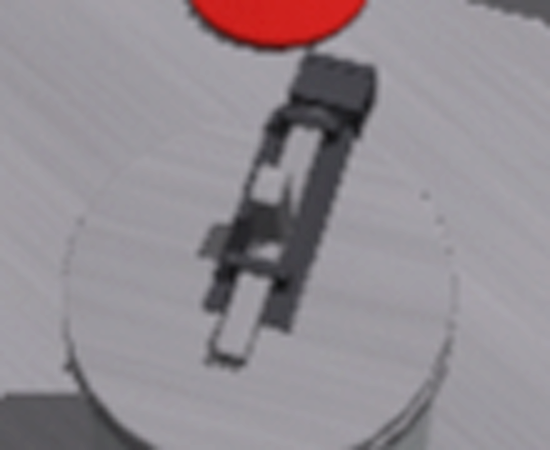

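View pics/b.png

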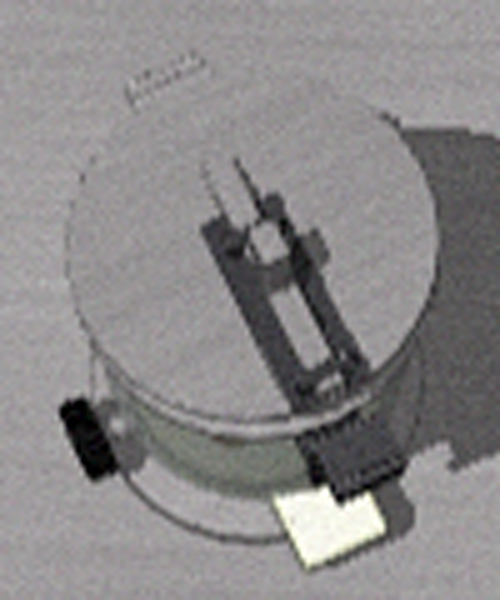

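In crop a, the tab's bright top is at scene px (313.6,231.6), the keeper roof at (327.4,211.6) and the bar's rear end at (307,265.4). In crop b, the tab is at top px (303,198.6), the keeper roof at (321.6,239.4) and the bar's rear end at (294.4,182).

Run:
```python
from h import *
P={"scene":dict(tab=(313.6,231.6,.308),keep=(327.4,211.6,.265),rear=(307,265.4,.265)),
"top":dict(tab=(303,198.6,.308),keep=(321.6,239.4,.265),rear=(294.4,182,.265))}
for n in P:
    c=calibration(n);d=np.load(n+"0.npy")
    for k,(u,v,z) in P[n].items():
        dd=d[int(round(v)),int(round(u))];print(n,k,pt(c,0,u,v,z).round(4),"depth",pt(c,dd,u,v).round(4))
    u0,v0=(312,255) if n=="scene" else (300,197)
    Q=np.array([pt(c,d[v,u],u,v) for v in range(v0-60,v0+61) for u in range(u0-60,u0+61) if d[v,u]>0])
    r=np.random.default_rng(0);S=Q[(Q[:,2]>.235)&(Q[:,2]<.285)];best=0
    for _ in range(300):
        a=S[r.choice(len(S),3,False)];m=np.cross(a[1]-a[0],a[2]-a[0])
        if np.linalg.norm(m)<1e-6: continue
        m/=np.linalg.norm(m)
        if abs(m[2])<.95: continue
        i=abs((S-a[0])@m)<.0025
        if i.sum()>best:best=i.sum();I=i
    L=S[I];ce=L.mean(0);m=np.linalg.svd(L-ce)[2][2];m*=np.sign(m[2])
    print(n,len(S),best,"centre",ce.round(4),"minmax",L.min(0).round(3),L.max(0).round(3),"normal",m.round(3),"circ",[round(float(x),4) for x in cv2.minEnclosingCircle(L[:,:2].astype(np.float32)*1000)[0]],"yaw(+x dir)",np.degrees(np.arctan2(m[1],m[0])).round(1))
    T=Q[(Q[:,2]>.292)&(Q[:,2]<.33)];print("tabpts",len(T),np.median(T,0).round(4))
```

```text
scene tab [0.5856 0.0298 0.308 ] depth [0.5871 0.0313 0.3111]
scene keep [ 0.5122 -0.0053  0.265 ] depth [ 0.5116 -0.0059  0.264 ]
scene rear [0.6271 0.054  0.265 ] depth [0.6272 0.054  0.2651]
scene 4804 3435 centre [0.604  0.0411 0.2574] minmax [ 0.527 -0.038  0.244] [0.674 0.111 0.271] normal [0.129 0.07  0.989] circ [600.8845, 40.4797] yaw(+x dir) 28.4
tabpts 80 [0.5885 0.031  0.3062]
top tab [0.5824 0.0286 0.308 ] depth [0.5831 0.0287 0.3055]
top keep [ 0.5126 -0.0101  0.265 ] depth [ 0.5134 -0.0102  0.2611]
top rear [0.6275 0.0473 0.265 ] depth [0.6262 0.0472 0.2691]
top 4545 2687 centre [0.5987 0.038  0.2581] minmax [ 0.523 -0.039  0.242] [0.678 0.109 0.273] normal [0.139 0.075 0.987] circ [602.3523, 37.9565] yaw(+x dir) 28.5
tabpts 69 [0.58   0.027  0.3066]
```

>>> step_arm(commands=[{"fingers":-1,"dz":-0.06},{"fingers":-1,"dz":-0.12},{"fingers":-1,"dz":-0.17,"dx":0.02,"dy":-0.02},{"fingers":-0.2,"dx":0.561,"dy":-0.511,"dz":-0.17,"roll":-9.3},{"fingers":-0.2,"dx":0.561,"dy":-0.511,"dz":-0.17,"roll":-9.3},{"fingers":-0.2,"dx":0.561,"dy":-0.511,"dz":-0.17,"roll":-9.3},{"fingers":-0.2,"dx":0.561,"dy":-0.511,"dz":-0.17,"roll":-9.3},{"fingers":-0.2,"dx":0.561,"dy":-0.511,"dz":-0.17,"roll":-9.3}], squeeze=40)

```text
invalid input
```

>>> step_arm(commands=[{"fingers":-1.0,"dx":0.0,"dy":0.0,"dz":-0.06,"roll":0.0},{"fingers":-1.0,"dx":0.0,"dy":0.0,"dz":-0.12,"roll":0.0},{"fingers":-1.0,"dx":0.02,"dy":-0.02,"dz":-0.17,"roll":0.0}], squeeze=40)

```text
time: 0.48
tool_pos: [0.2322, -0.6133, 0.4027]
tcp_rot: [3.098, 0.517, -0.001]
wrist_force: [0.3, -0.8, 0.8]
width: 0.997
grip_force: 0.0
```

>>> step_arm(commands=[{"fingers":-0.2,"dx":0.05,"dy":-0.045,"dz":0.0,"roll":-3.0},{"fingers":-0.2,"dx":0.09,"dy":-0.08,"dz":0.0,"roll":-6.0},{"fingers":-0.2,"dx":0.14,"dy":-0.125,"dz":0.0,"roll":-9.3},{"fingers":-0.2,"dx":0.18,"dy":-0.165,"dz":0.0,"roll":-9.3},{"fingers":-0.2,"dx":0.225,"dy":-0.205,"dz":0.0,"roll":-9.3},{"fingers":-0.2,"dx":0.27,"dy":-0.245,"dz":0.0,"roll":-9.3},{"fingers":-0.2,"dx":0.315,"dy":-0.285,"dz":0.0,"roll":-9.3},{"fingers":-0.2,"dx":0.36,"dy":-0.325,"dz":0.0,"roll":-9.3}], squeeze=40)

```text
time: 1.48
tool_pos: [0.4674, -0.1859, 0.4009]
tcp_rot: [-3.046, -0.77, 0.0]
wrist_force: [-0.6, 0.1, -0.3]
width: 0.605
grip_force: 0.0
```

>>> step_arm(commands=[{"fingers":-0.2,"dx":0.05,"dy":-0.033,"dz":0.0,"roll":0.0},{"fingers":-0.2,"dx":0.1,"dy":-0.067,"dz":0.0,"roll":0.0},{"fingers":-0.2,"dx":0.15,"dy":-0.1,"dz":0.0,"roll":0.0},{"fingers":-0.2,"dx":0.19,"dy":-0.125,"dz":0.02,"roll":0.0},{"fingers":-0.2,"dx":0.203,"dy":-0.132,"dz":0.04,"roll":0.0},{"fingers":-0.2,"dx":0.203,"dy":-0.132,"dz":0.06,"roll":0.0},{"fingers":-0.2,"dx":0.203,"dy":-0.132,"dz":0.06,"roll":0.0}], squeeze=40)

```text
time: 2.35
tool_pos: [0.581, 0.0236, 0.3383]
tcp_rot: [-3.046, -0.768, 0.009]
wrist_force: [1.0, 0.5, -0.5]
width: 0.6
grip_force: 0.0
```

Run:
```python
from h import *
o=[]
for n,(u,v) in dict(scene=(313,230),top=(305,205)).items():
    p,d=read_camera(n);o.append(cv2.convertScaleAbs(cv2.resize(p[v-50:v+50,u-40:u+40],None,fx=5,fy=5,interpolation=2),alpha=1.8))
cv2.imwrite("pics/c.png",np.hstack(o));print(read_state()["tool_pos"],read_state()["q"])
```

```text
[0.5823631  0.0234124  0.34141738] [-2.33447872e-03  4.12019462e-02  1.65863425e+00 -3.71634155e-04
  1.44202963e+00  1.07524059e+00]
```

View pics/c.png

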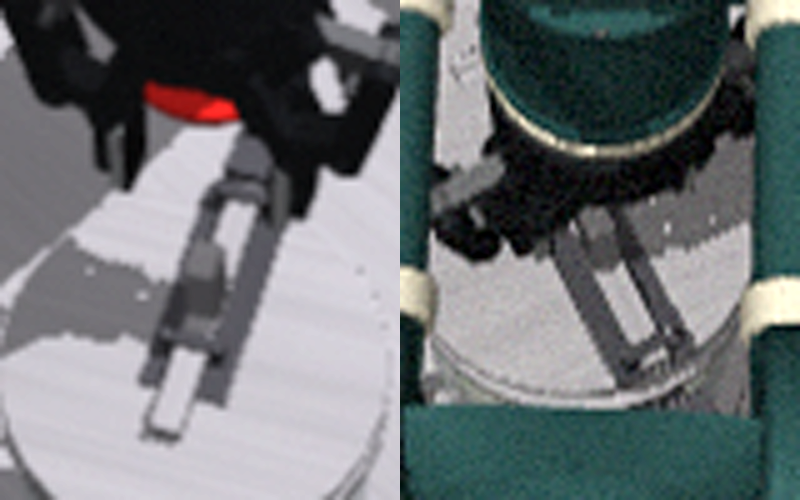

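The view between the fingers shows the tab top at scene px (314.4,231.6), which agrees with the first measurement. The fingers straddle the bolt line. Next I lower and grip.

>>> step_arm(commands=[{"fingers":-0.2,"dx":0.005,"dy":-0.0045,"dz":0.015,"roll":0.0},{"fingers":-0.2,"dx":0.005,"dy":-0.0045,"dz":0.03,"roll":0.0},{"fingers":-0.1,"dx":0.005,"dy":-0.0045,"dz":0.045,"roll":0.0},{"fingers":0.0,"dx":0.005,"dy":-0.0045,"dz":0.056,"roll":0.0},{"fingers":0.2,"dx":0.005,"dy":-0.0045,"dz":0.056,"roll":0.0},{"fingers":0.4,"dx":0.005,"dy":-0.0045,"dz":0.056,"roll":0.0},{"fingers":0.5,"dx":0.005,"dy":-0.0045,"dz":0.056,"roll":0.0}], squeeze=40)

```text
time: 3.32
tool_pos: [0.5856, 0.0312, 0.2862]
tcp_rot: [3.045, 0.77, 0.002]
wrist_force: [-0.1, 0.3, 0.9]
width: 0.249
grip_force: 0.0
```

>>> step_arm(commands=[{"fingers":0.6,"dx":0.0,"dy":0.0,"dz":0.0,"roll":0.0},{"fingers":0.7,"dx":0.0,"dy":0.0,"dz":0.0,"roll":0.0},{"fingers":0.8,"dx":0.0,"dy":0.0,"dz":0.0,"roll":0.0},{"fingers":0.8,"dx":0.0,"dy":0.0,"dz":0.0,"roll":0.0}], squeeze=40)

```text
time: 3.82
tool_pos: [0.5873, 0.0282, 0.2865]
tcp_rot: [3.04, 0.766, 0.006]
wrist_force: [6.0, -9.5, -0.8]
width: 0.128
grip_force: 41.6
```

>>> step_arm(commands=[{"fingers":0.9,"dx":0.0,"dy":0.003,"dz":0.0,"roll":0.0},{"fingers":0.9,"dx":0.0,"dy":0.0035,"dz":0.0,"roll":0.0},{"fingers":0.9,"dx":0.0,"dy":0.0035,"dz":0.0,"roll":0.0}], squeeze=60)

```text
time: 4.2
tool_pos: [0.5873, 0.0279, 0.2861]
tcp_rot: [3.045, 0.769, 0.002]
wrist_force: [1.5, -3.6, 3.5]
width: 0.13
grip_force: 63.8
```

>>> step_arm(commands=[{"fingers":0.9,"dx":-0.002,"dy":0.001,"dz":0.003,"roll":0.0},{"fingers":0.9,"dx":-0.0035,"dy":0.001,"dz":0.006,"roll":0.0},{"fingers":0.9,"dx":-0.005,"dy":0.001,"dz":0.009,"roll":0.0},{"fingers":0.9,"dx":-0.005,"dy":0.001,"dz":0.009,"roll":0.0}], squeeze=60)

```text
time: 4.7
tool_pos: [0.5839, 0.026, 0.2788]
tcp_rot: [-3.045, -0.77, -0.007]
wrist_force: [-1.4, 0.8, 9.4]
width: 0.122
grip_force: 65.0
```

>>> step_arm(commands=[{"fingers":0.9,"dx":-0.001,"dy":0.0,"dz":0.002,"roll":0.0},{"fingers":0.9,"dx":-0.002,"dy":0.0,"dz":0.004,"roll":0.0},{"fingers":0.9,"dx":-0.002,"dy":0.0,"dz":0.004,"roll":0.0}], squeeze=60)

```text
time: 5.08
tool_pos: [0.5824, 0.0251, 0.2753]
tcp_rot: [-3.045, -0.77, -0.009]
wrist_force: [-0.9, 0.6, 11.7]
width: 0.122
grip_force: 65.4
```

>>> step_arm(commands=[{"fingers":0.9,"dx":-0.0005,"dy":0.0,"dz":0.001,"roll":0.0},{"fingers":0.9,"dx":-0.001,"dy":0.0,"dz":0.002,"roll":0.0},{"fingers":0.9,"dx":-0.001,"dy":0.0,"dz":0.002,"roll":0.0}], squeeze=60)

```text
time: 5.45
tool_pos: [0.5816, 0.0247, 0.2736]
tcp_rot: [-3.045, -0.77, -0.009]
wrist_force: [-1.2, 0.7, 11.4]
width: 0.123
grip_force: 65.7
```

>>> step_arm(commands=[{"fingers":0.9,"dx":-0.0003,"dy":0.0,"dz":0.001,"roll":0.0},{"fingers":0.9,"dx":-0.0003,"dy":0.0,"dz":0.001,"roll":0.0}], squeeze=60)

```text
time: 5.7
tool_pos: [0.5813, 0.0246, 0.2726]
tcp_rot: [-3.045, -0.77, -0.009]
wrist_force: [-1.6, 0.4, 12.0]
width: 0.125
grip_force: 65.8
```

>>> step_arm(commands=[{"fingers":0.9,"dx":-0.0003,"dy":0.0,"dz":0.001,"roll":0.0},{"fingers":0.9,"dx":-0.0003,"dy":0.0,"dz":0.001,"roll":0.0}], squeeze=60)

```text
time: 5.95
tool_pos: [0.5812, 0.0245, 0.2723]
tcp_rot: [-3.045, -0.77, -0.01]
wrist_force: [-1.5, 1.5, 13.7]
width: 0.122
grip_force: 66.1
```

>>> step_arm(commands=[{"fingers":0.9,"dx":0.0,"dy":0.0,"dz":0.001,"roll":0.0},{"fingers":0.9,"dx":0.0,"dy":0.0,"dz":0.001,"roll":0.0}], squeeze=60)

```text
time: 6.2
tool_pos: [0.5816, 0.0247, 0.2722]
tcp_rot: [-3.045, -0.77, -0.012]
wrist_force: [-3.0, 1.1, 16.4]
width: 0.125
grip_force: 66.4
```

The lid is on the rim: z stays constant while the force rises. Next I slide the bolt.

>>> step_arm(commands=[{"fingers":0.9,"dx":-0.002,"dy":0.0,"dz":0.0,"roll":0.0},{"fingers":0.9,"dx":-0.004,"dy":0.0,"dz":0.0,"roll":0.0},{"fingers":0.9,"dx":-0.006,"dy":0.0,"dz":0.0,"roll":0.0},{"fingers":0.9,"dx":-0.008,"dy":0.0,"dz":0.0,"roll":0.0},{"fingers":0.9,"dx":-0.01,"dy":0.0,"dz":0.0,"roll":0.0},{"fingers":0.9,"dx":-0.01,"dy":0.0,"dz":0.0,"roll":0.0}], squeeze=60)

```text
time: 6.95
tool_pos: [0.5736, 0.0205, 0.2723]
tcp_rot: [-3.044, -0.77, -0.016]
wrist_force: [0.2, 3.5, 16.1]
width: 0.127
grip_force: 66.3
```

>>> step_arm(commands=[{"fingers":0.9,"dx":-0.002,"dy":-0.0005,"dz":0.0,"roll":0.0},{"fingers":0.9,"dx":-0.004,"dy":-0.001,"dz":0.0,"roll":0.0},{"fingers":0.9,"dx":-0.006,"dy":-0.001,"dz":0.0,"roll":0.0},{"fingers":0.9,"dx":-0.008,"dy":-0.001,"dz":0.0,"roll":0.0},{"fingers":0.9,"dx":-0.008,"dy":-0.001,"dz":0.0,"roll":0.0}], squeeze=60)

```text
time: 7.58
tool_pos: [0.5664, 0.0168, 0.2723]
tcp_rot: [3.046, 0.77, 0.016]
wrist_force: [1.2, 0.8, 16.3]
width: 0.122
grip_force: 66.2
```

>>> step_arm(commands=[{"fingers":0.9,"dx":-0.002,"dy":0.0,"dz":0.0,"roll":0.0},{"fingers":0.9,"dx":-0.004,"dy":0.0,"dz":0.0,"roll":0.0},{"fingers":0.9,"dx":-0.006,"dy":0.0,"dz":0.0,"roll":0.0},{"fingers":0.9,"dx":-0.006,"dy":0.0,"dz":0.0,"roll":0.0}], squeeze=60)

```text
time: 8.07
tool_pos: [0.5611, 0.0141, 0.2723]
tcp_rot: [-3.046, -0.77, -0.016]
wrist_force: [0.7, 1.6, 15.0]
width: 0.125
grip_force: 66.2
```

>>> step_arm(commands=[{"fingers":0.9,"dx":-0.001,"dy":0.0,"dz":0.0,"roll":0.0},{"fingers":0.9,"dx":-0.002,"dy":0.0,"dz":0.0,"roll":0.0},{"fingers":0.9,"dx":-0.003,"dy":0.0,"dz":0.0,"roll":0.0},{"fingers":0.9,"dx":-0.004,"dy":0.0,"dz":0.0,"roll":0.0},{"fingers":0.9,"dx":-0.004,"dy":0.0,"dz":0.0,"roll":0.0}], squeeze=60)

```text
time: 8.7
tool_pos: [0.5577, 0.0123, 0.2723]
tcp_rot: [-3.045, -0.77, -0.017]
wrist_force: [0.1, 2.8, 15.4]
width: 0.122
grip_force: 66.2
```

>>> step_arm(commands=[{"fingers":0.9,"dx":-0.001,"dy":-0.0005,"dz":0.0,"roll":0.0},{"fingers":0.9,"dx":-0.002,"dy":-0.0005,"dz":0.0,"roll":0.0},{"fingers":0.9,"dx":-0.002,"dy":-0.0005,"dz":0.0,"roll":0.0}], squeeze=60)

```text
time: 9.07
tool_pos: [0.5559, 0.0114, 0.2723]
tcp_rot: [3.045, 0.77, 0.017]
wrist_force: [1.8, 1.2, 14.9]
width: 0.122
grip_force: 66.1
```

>>> step_arm(commands=[{"fingers":0.9,"dx":-0.001,"dy":0.0,"dz":0.0,"roll":0.0},{"fingers":0.9,"dx":-0.002,"dy":0.0,"dz":0.0,"roll":0.0},{"fingers":0.9,"dx":-0.002,"dy":0.0,"dz":0.0,"roll":0.0}], squeeze=60)

```text
time: 9.45
tool_pos: [0.5547, 0.0108, 0.2723]
tcp_rot: [3.045, 0.77, 0.019]
wrist_force: [3.8, 1.8, 14.5]
width: 0.128
grip_force: 66.0
```

>>> step_arm(commands=[{"fingers":0.9,"dx":-0.001,"dy":0.0,"dz":0.0,"roll":0.0},{"fingers":0.9,"dx":-0.001,"dy":0.0,"dz":0.0,"roll":0.0}], squeeze=60)

```text
time: 9.7
tool_pos: [0.5547, 0.0108, 0.2724]
tcp_rot: [-3.045, -0.77, -0.022]
wrist_force: [6.0, 3.6, 13.0]
width: 0.122
grip_force: 65.8
```

>>> step_arm(commands=[{"fingers":0.9,"dx":-0.001,"dy":0.0,"dz":0.0,"roll":0.0},{"fingers":0.9,"dx":-0.001,"dy":0.0,"dz":0.0,"roll":0.0}], squeeze=60)

```text
time: 9.95
tool_pos: [0.5547, 0.0107, 0.2725]
tcp_rot: [-3.045, -0.77, -0.026]
wrist_force: [8.9, 3.8, 12.3]
width: 0.122
grip_force: 65.6
```

>>> step_arm(commands=[{"fingers":0.9,"dx":-0.0003,"dy":0.0,"dz":0.0005,"roll":0.0},{"fingers":0.9,"dx":-0.0003,"dy":0.0,"dz":0.0005,"roll":0.0},{"fingers":0.9,"dx":-0.0003,"dy":0.0,"dz":0.0005,"roll":0.0},{"fingers":0.9,"dx":-0.0003,"dy":0.0,"dz":0.0005,"roll":0.0},{"fingers":0.9,"dx":-0.0003,"dy":0.0,"dz":0.0005,"roll":0.0}], squeeze=60)

```text
time: 10.58
tool_pos: [0.5547, 0.0107, 0.2725]
tcp_rot: [-3.045, -0.77, -0.027]
wrist_force: [8.4, 4.5, 12.5]
width: 0.124
grip_force: 65.9
```

>>> step_arm(commands=[{"fingers":0.9,"dx":0.0,"dy":0.0,"dz":-0.001,"roll":0.0},{"fingers":0.9,"dx":0.0,"dy":0.0,"dz":-0.002,"roll":0.0},{"fingers":0.9,"dx":0.0,"dy":0.0,"dz":-0.003,"roll":0.0},{"fingers":0.9,"dx":0.0,"dy":0.0,"dz":-0.004,"roll":0.0},{"fingers":0.9,"dx":0.0,"dy":0.0,"dz":-0.004,"roll":0.0}], squeeze=60)

```text
time: 11.2
tool_pos: [0.5545, 0.0107, 0.2727]
tcp_rot: [-3.045, -0.77, -0.024]
wrist_force: [15.4, 5.3, -1.0]
width: 0.122
grip_force: 63.9
```

>>> step_arm(commands=[{"fingers":0.9,"dx":0.001,"dy":0.0,"dz":0.0,"roll":0.0},{"fingers":0.9,"dx":0.002,"dy":0.0,"dz":0.0,"roll":0.0},{"fingers":0.9,"dx":0.0028,"dy":0.0,"dz":0.0,"roll":0.0},{"fingers":0.9,"dx":0.0028,"dy":0.0,"dz":0.0,"roll":0.0}], squeeze=60)

```text
time: 11.7
tool_pos: [0.5545, 0.0108, 0.2726]
tcp_rot: [-3.046, -0.77, -0.014]
wrist_force: [7.4, 1.0, 3.1]
width: 0.126
grip_force: 64.6
```

>>> step_arm(commands=[{"fingers":0.9,"dx":0.0008,"dy":0.0008,"dz":-0.0008,"roll":0.0},{"fingers":0.9,"dx":0.0008,"dy":0.0008,"dz":-0.0008,"roll":0.0},{"fingers":0.6,"dx":0.0008,"dy":0.0008,"dz":-0.0008,"roll":0.0},{"fingers":0.4,"dx":0.0008,"dy":0.0008,"dz":-0.0008,"roll":0.0},{"fingers":0.2,"dx":0.0008,"dy":0.0008,"dz":-0.0008,"roll":0.0},{"fingers":0.0,"dx":0.0008,"dy":0.0008,"dz":-0.0008,"roll":0.0}], squeeze=60)

```text
time: 12.45
tool_pos: [0.5519, 0.0092, 0.2711]
tcp_rot: [-3.045, -0.77, 0.002]
wrist_force: [0.3, -0.4, 0.7]
width: 0.5
grip_force: 0.0
```

Free of contact. Next I lift clear and check.

>>> step_arm(commands=[{"fingers":0.0,"dx":0.0,"dy":0.0,"dz":-0.02,"roll":0.0},{"fingers":0.0,"dx":0.0,"dy":0.0,"dz":-0.06,"roll":0.0},{"fingers":0.0,"dx":0.0,"dy":0.0,"dz":-0.11,"roll":0.0},{"fingers":0.0,"dx":0.0,"dy":0.05,"dz":-0.14,"roll":0.0},{"fingers":0.0,"dx":0.0,"dy":0.1,"dz":-0.14,"roll":0.0},{"fingers":0.0,"dx":0.0,"dy":0.15,"dz":-0.14,"roll":0.0},{"fingers":0.0,"dx":0.0,"dy":0.2,"dz":-0.14,"roll":0.0},{"fingers":0.0,"dx":0.0,"dy":0.2,"dz":-0.14,"roll":0.0}], squeeze=60)

```text
time: 13.45
tool_pos: [0.6483, -0.1701, 0.4115]
tcp_rot: [3.047, 0.764, -0.001]
wrist_force: [0.1, -0.3, -0.9]
width: 0.5
grip_force: 0.0
```

Run:
```python
from h import *
o=[]
for n,(u,v) in dict(scene=(318,230),top=(308,210)).items():
    p,d=read_camera(n);o.append(cv2.convertScaleAbs(cv2.resize(p[v-50:v+50,u-40:u+40],None,fx=5,fy=5,interpolation=2),alpha=1.6))
    c=calibration(n)
    Q=np.array([pt(c,d[y,x],x,y) for y in range(v-40,v+60) for x in range(u-50,u+51) if d[y,x]>0])
    S=Q[(Q[:,2]>.28)&(Q[:,2]<.31)&(abs(Q[:,0]-.57)<.06)];print(n,"tab",len(S),np.median(S,0).round(4))
cv2.imwrite("pics/d.png",np.hstack(o))
```

```text
scene tab 76 [0.5574 0.0145 0.294 ]
top tab 64 [0.5492 0.0118 0.2948]
```

View pics/d.png

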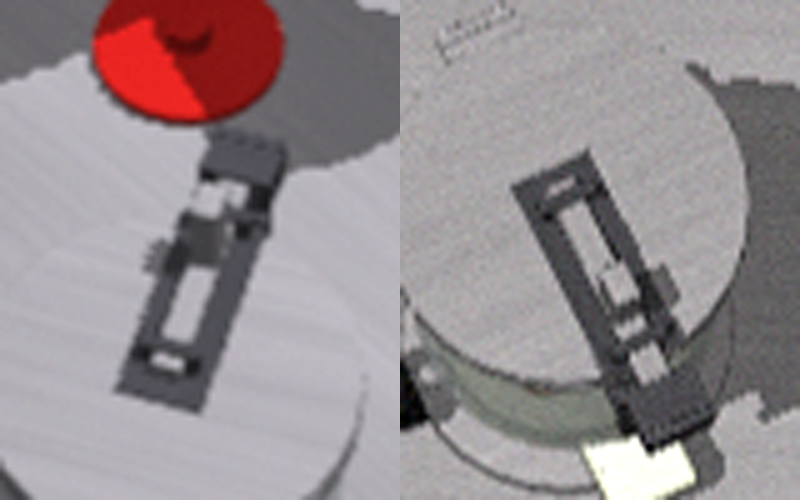

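The bolt bar now runs into the keeper (scene crop about (235,160), top crop about (650,370)), the lid is flat, and the bystanders look undisturbed. I'm handing it in.

```bash
python3 -c "
from workcell import *
print(finish_job())"
```

```text
the job is handed in; nothing more can be done
None
```

The lid is pressed shut and the bolt is home in the keeper: its tip bore on the end plate at about 8 N for over half a second, briefly rising to about 14 N as I eased off. The gripper is clear and the job is handed in, but `finish_job()` returned no verdict.

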